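# Put the full pot away under the low shelf

### The job

One of the three look-alike lidded pots is full and the other two are empty: lift them to feel which is the full one. Put the full pot away upright on the worktop under the low wooden shelf, wholly behind its front edge, and leave the two empty pots standing upright where they were. Do not tip a pot over, and do not disturb the other things.

Things in the scene. Friction and masses are not known exactly. Their poses are not given: they have to be found in the camera images.
- pot_1: one of three identical opaque white lidded pots (navy band, knob, spoon clipped at the side), 94 mm tall, lid fixed, from 72 mm up. Origin: centre of underside, z up. Body round, 52 mm across, its axis at own (x, y) = (0, -4) mm; grip 35 to 50 mm up, fingers crosswise to the line from the robot. Full: 430 to 580 g, empty: 125 to 195 g; the full one may stand at any of the three places
- pot_2: one of three identical opaque white lidded pots (navy band, knob, spoon clipped at the side), 94 mm tall, lid fixed, from 72 mm up. Origin: centre of underside, z up. Body round, 52 mm across, its axis at own (x, y) = (0, -4) mm; grip 35 to 50 mm up, fingers crosswise to the line from the robot. Full: 430 to 580 g, empty: 125 to 195 g; the full one may stand at any of the three places
- pot_3: one of three identical opaque white lidded pots (navy band, knob, spoon clipped at the side), 94 mm tall, lid fixed, from 72 mm up. Origin: centre of underside, z up. Body round, 52 mm across, its axis at own (x, y) = (0, -4) mm; grip 35 to 50 mm up, fingers crosswise to the line from the robot. Full: 430 to 580 g, empty: 125 to 195 g; the full one may stand at any of the three places
- low_shelf: fixed low shelf: oak board 140 mm deep (x), 300 wide (y), 14 thick, underside 122 mm above the worktop, on thin wire legs at y = +-138 mm; open in front, thin rail 30 mm up at x = +50. Origin on the worktop under the board's middle; x points from the front edge (x = -70, towards the robot) to the back, y to the left seen from the robot. Free below from y = -125 to +55 mm
- shelf_front (a point): middle of the lower front edge of the shelf board, 122 mm above the worktop. An upright gripper meets this edge before a pot is wholly under: the tool has to lean back toward the robot
- spice_jar: spice jar with dark cap, 41 mm across, 105 mm tall, origin at the centre of its underside; stands under the left end of the shelf; leave alone
- cup: white tea cup with a handle, 78x110x97 mm, standing on top of the shelf, middle or right of it, origin at its underside; leave alone
- mug: white mug, 92x127x95 mm, standing behind the pots, origin at its underside; leave alone
- tin: food tin, 57 mm across, 72 mm tall, standing behind the pots, origin at its underside; leave alone
- spoon_rest: flat oval spoon rest, 73x124x13 mm, lying in front of the pots, origin at its underside; leave alone
- jug: round yellow jug, 111x147x164 mm, left of the pots, origin at its underside; leave alone. A wall cabinet (underside 0.41 m up, its near corner at about x = 0.40, y = 0.42) hangs over this side: keep the arm drawn in when swinging past it
- jam: jam jar, 71 mm across, 110 mm tall, at the back, origin at its underside; leave alone

How it is judged:
By the outcome, as a careful person would: the job done as asked, in the order asked, and still so for the second after the job is handed in, with the robot touching nothing.
It also fails if it takes over 72 s, if anything falls off the work surface, if the arm or the gripper's body presses on something with over 40 N, if the wrist force passes 120 N, or if a joint passes its speed limit or range.

### The arm

A 6-joint arm with a two-finger parallel gripper is mounted at the origin on a cart in front of the work surface, level with it; the furniture and walls round the work are solid. World frame = base frame: x ahead of the robot, y to its left, z up, the work surface at z = 0. Lengths are in m, angles in degrees, forces in N, time in s.
With the tool pointing down it reaches from about 0.375 to 0.9 m from the base axis. Payload 3.1 kg.
Tool frame: the origin (TCP) lies midway between the tips of the shut fingers; the grasp point (between the pads) lies 19 mm behind it; z points along the fingers, y is the line along which they close (so a half turn about z gives the same grasp; the last joint's range is limited). The gripper opens to 87 mm and grips with 3 to 60 N. Pads are 19 mm wide; open, the fingers measure 117 mm over their backs; the gripper's body (75 mm by 190 mm) begins 51 mm behind the grasp point.
Start: joints at [55.376, 30.224, 82.088, -0, 67.689, -10.227], TCP at [0.258, 0.569, 0.223] pointing down, gripper open.
Joint ranges: [-176.69, 176.69], [-43.24, 126.21], [12.49, 139.97], [-82, 262], [0, 151.66], [-163.58, 163.58]. Speed limits (degrees/s): [159.86, 159.86, 180, 180, 180, 180].

### API

Orientations are given as a 3x3 rotation matrix whose columns are the frame's x, y, z axes.
In Python, from rig import bot gives the robot as it stands.
- The arm moves only by the shell command python3 steer.py 'ROWS'. ROWS is rows parted by semicolons, their numbers by spaces, 1 to 20 of them, each of 7 numbers: dx, dy, dz in m, then a rotation vector rx, ry, rz in degrees, then the opening from 0.0 (shut) to 1.0 (fully open); each row is the pose to reach, as a shift and turn from the pose commanded when the command began, along the tool's axes at that moment; what a row does not reach only later rows make up. A row lasts 1/10 s, in which the tool goes at most 0.05 m and 8.59 degrees, less where a joint would pass 70% of its speed; a pose out of reach is approached as far as the arm can. The fingers move at their own pace and stop on an object; the grip force is fixed at half the most. Time passes only in rows, so rows that do not move let the fingers close. It prints the time, the measured TCP pose, the force, the opening and the grip force at its end.
- bot.read_state(): the state, without advancing time (a new reading comes with each control period).
- bot.capture(name): name is "side" or "top"; returns a dict with "color" (480x640x3 uint8, red, green, blue), "K" (3x3 intrinsics, pixels), "D" ([k1, k2, p1, p2, k3] as OpenCV has them; the pictures are not rectified), "view" (4x4, takes a point from world to camera coordinates). Camera axes: x right, y up, looking along -z (the intrinsics and any distortion apply to the point x, -y, -z); pixel columns grow to the right and rows downward; lengths in m; the calibration is good to about 2 mm. A picture is of the moment at which its call begins. There is no depth.
- bot.hand_in(): hands the job in; it is judged then, once.
The state is a dict: "time_s": time; "joint_positions": joint angles; "qvel": joint speeds; "tau": joint torques, N m; "position": TCP position; "tcp_rot": TCP orientation; "force": force on the tool from outside, world axes, zero at the start; "moment": the same for the moment, N m; "opening": opening from 0.0 (shut) to 1.0 (fully open); "grasp_force": force on a finger pad.
Only numpy, scipy, OpenCV 4.12 (cv2) and the standard library are available. Lean on these libraries where they do the work, as an engineer would, in place of code of your own. Each camera call takes 0.05 s, during which the arm holds its last target. There are 200 camera calls.

## Working session

There is one attempt and no reset: what is moved stays moved. The work goes in short steps, Python scripts to look and compute and a shell command to move; the robot and the scene stay as the last step left them, time stands still between calls to the robot, and variables do not carry over. Pictures are saved under pics/ and viewed, at most 10 in all, crops included, and the job is handed in when it is done.

```bash
ls; mkdir -p pics
python3 - <<'E'
from rig import bot
import cv2, numpy as np, pickle
s=bot.read_state(); print(s)
for n in ("side","top"):
    c=bot.capture(n); cv2.imwrite(f"pics/{n}0.png",c["color"][:,:,::-1]); pickle.dump(c,open(f"{n}0.pkl","wb"))
    print(n,c["K"].tolist(),c["D"],(-c["view"][:3,:3].T@c["view"][:3,3]).round(3))
E
```

```text
pics
rig.py
steer.py
{'time_s': 0.0, 'joint_positions': array([ 5.53757952e+01,  3.02795131e+01,  8.21568184e+01, -1.10019857e-03,
        6.76894018e+01, -1.02275436e+01]), 'qvel': array([ 0.03644832,  0.03386928, -0.12597697,  0.00777934, -0.03123621,
       -0.00323641]), 'tau': array([-4.56958251e-04, -4.40043533e+01, -1.76595980e+01,  6.33348478e-02,
        5.82674425e-02, -1.58133062e-04]), 'position': array([0.25771053, 0.56858239, 0.22156338]), 'tcp_rot': array([[-9.10710521e-01,  4.13043373e-01, -1.23225422e-03],
       [ 4.13045043e-01,  9.10708787e-01, -1.81590591e-03],
       [ 3.72176843e-04, -2.16274112e-03, -9.99997592e-01]]), 'force': array([-0.0046722 ,  0.2121863 ,  1.04959051]), 'moment': array([ 0.00059785,  0.01769996, -0.05717964]), 'grasp_force': 0.0, 'opening': 0.9968112469729797}
side [[534.3004696758014, 0.0, 312.60436599178803], [0.0, 534.3004696758014, 240.48717547455718], [0.0, 0.0, 1.0]] [-0.14884931  0.          0.          0.          0.        ] [-0.376 -0.661  0.678]
top [[598.4496989131509, 0.0, 314.0313594453523], [0.0, 598.4496989131509, 230.47889632395973], [0.0, 0.0, 1.0]] [-0.01843676  0.          0.          0.          0.        ] [-0.144  0.191  1.485]
```

View pics/side0.png

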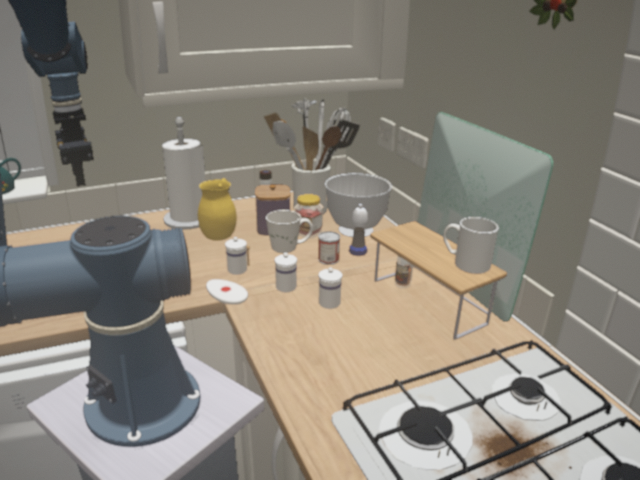

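View pics/top0.png

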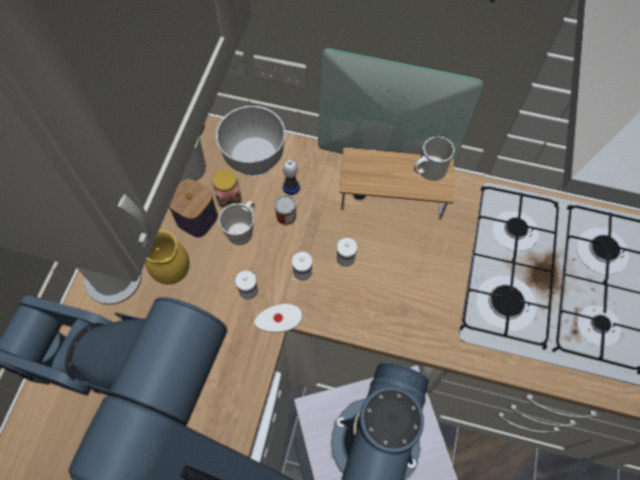

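The side view shows three white pots at about (236,255), (286,272) and (330,288), with the shelf at (435,255). In the top view the pots are at (246,282), (302,263) and (347,250), and the shelf runs from (342,150) to (455,200). I'll enlarge both areas for closer readings.

```bash
cat > h.py <<'E'
import cv2, numpy as np, pickle
def load(n): return pickle.load(open(n+".pkl","rb"))
def ray(c,px):
    u=cv2.undistortPoints(np.array([[px]],float),c["K"],c["D"])[0,0]
    R=c["view"][:3,:3]; o=-R.T@c["view"][:3,3]; return o,R.T@np.array([u[0],-u[1],-1.])
def atz(c,px,z):
    o,d=ray(c,px); return o+d*(z-o[2])/d[2]
def tri(cs,pxs):
    A=np.zeros((3,3));b=np.zeros(3)
    for c,p in zip(cs,pxs):
        o,d=ray(c,p); d/=np.linalg.norm(d); M=np.eye(3)-np.outer(d,d); A+=M; b+=M@o
    return np.linalg.solve(A,b)
def proj(c,P):
    p=c["view"][:3,:3]@np.array(P,float)+c["view"][:3,3]
    return cv2.projectPoints(np.array([[p[0],-p[1],-p[2]]]),np.zeros(3),np.zeros(3),c["K"],c["D"])[0][0,0]
def crop(c,x0,y0,w,h,k,name):
    im=cv2.resize(c["color"][y0:y0+h,x0:x0+w,::-1],None,fx=k,fy=k,interpolation=cv2.INTER_CUBIC)
    for i in range(0,w,20): cv2.line(im,(i*k,0),(i*k,6),(0,0,255),1); cv2.putText(im,str(x0+i),(i*k,18),0,.35,(0,0,255))
    for i in range(0,h,20): cv2.line(im,(0,i*k),(6,i*k),(0,0,255),1); cv2.putText(im,str(y0+i),(8,i*k+4),0,.35,(0,0,255))
    cv2.imwrite("pics/"+name,im)
E
python3 - <<'E'
from h import *
crop(load("top0"),230,140,240,190,3,"topc.png")
crop(load("side0"),210,190,200,125,4,"sidec.png")
E
```

```text
(no output)
```

View pics/topc.png

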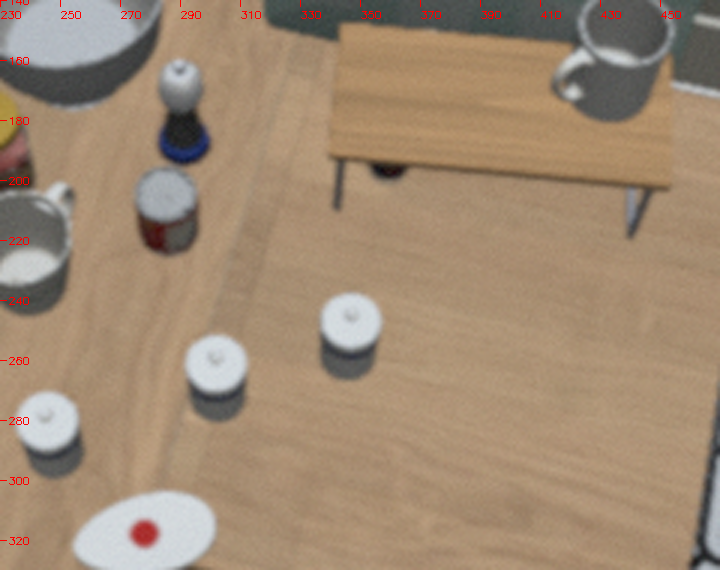

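View pics/sidec.png

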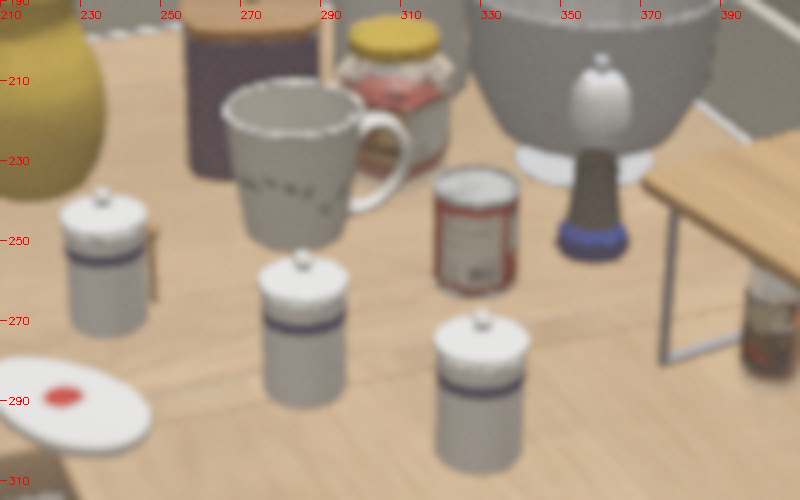

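The crops give knob tops at (245,278), (302.3,258.7) and (347,245) in the top view, and (235.2,238.5), (285.7,254.7) and (330.5,270) in the side view. The shelf's front corners are about (340,192.5) and (453,202.5), and its back-left corner about (343.7,148).

Run:
```python
from h import *
T,S=load("top0"),load("side0")
for n,a,b in (("A",(245,278),(235.2,238.5)),("B",(302.3,258.7),(285.7,254.7)),("C",(347,245),(330.5,270))):
    p=tri((T,S),(a,b)); print(n,p.round(4),"z.092 top",atz(T,a,.092).round(4)[:2],"side",atz(S,b,.092).round(4)[:2],"r",np.hypot(*p[:2]).round(3),"az",np.degrees(np.arctan2(p[1],p[0])).round(1))
fl,fr,bl=[atz(T,p,.136)[:2] for p in ((340,192.5),(453,202.5),(343.7,148))]
print(fl,fr,bl,np.linalg.norm(fl-fr),np.linalg.norm(fl-bl))
e=(fl-fr)/np.linalg.norm(fl-fr); x=np.array([e[1],-e[0]]); print("yaw",np.degrees(np.arctan2(x[1],x[0])),"origin",(fl+fr)/2+.07*x)
# side: front left corner seen (371.5,235); leg foot (375.5,281)
print(atz(S,(371.5,235.5),.136),atz(S,(375.5,280.5),.0))
j=tri((T,S),((359.5,197),(402,270))); print("jar rough",j)
print("mug base",atz(S,(284,250),0),"tin",atz(S,(329,262),0),"rest",atz(T,(277,317),.01))
```

```text
A [0.4502 0.206  0.0894] z.092 top [0.4491 0.206 ] side [0.4464 0.2021] r 0.495 az 24.6
B [0.4639 0.0538 0.0892] z.092 top [0.4629 0.0539] side [0.4596 0.0503] r 0.467 az 6.6
C [ 0.4728 -0.0682  0.0873] z.092 top [ 0.4703 -0.067 ] side [ 0.4666 -0.073 ] r 0.478 az -8.2
[ 0.60084543 -0.08445152] [ 0.49607293 -0.35872844] [ 0.73239359 -0.13332523] 0.2936070550362627 0.1403337335041207
yaw -20.906624342617434 origin [ 0.6138506 -0.2465692]
[ 0.5936339  -0.09742946  0.136     ] [ 0.62581362 -0.09896573  0.        ]
jar rough [ 0.63100368 -0.15782254  0.0440703 ]
mug base [0.60870636 0.1831523  0.        ] tin [0.63071912 0.04708068 0.        ] rest [0.35676275 0.15023122 0.01      ]
```

```bash
cat >> h.py <<'E'
from scipy.spatial.transform import Rotation as Ro
def d(g,az,tilt,back=0.):
    """delta for grasp point g, closing line crosswise to az, tool z leaning outward by tilt from down, drawn back along z"""
    from rig import bot
    s=bot.read_state(); R0=np.array(s["tcp_rot"]); a,t=np.radians([az,tilt])
    rad=np.array([np.cos(a),np.sin(a),0]); up=np.array([0,0,1.])
    z=rad*np.sin(t)-up*np.cos(t); y=np.array([np.sin(a),-np.cos(a),0]); R=np.c_[np.cross(y,z),y,z]
    p=np.array(g)+z*(.019-back)
    print("d",(R0.T@(p-s["position"])).round(4),"rv",np.degrees(Ro.from_matrix(R0.T@R).as_rotvec()).round(2),"tcp",p.round(4))
E
python3 - <<'E'
from h import *
d((.188,.414,.241),65.6,0)
d((.364,.167,.219),24.6,0)
T,S=load("top0"),load("side0")
for ax in ((.448,.204),(.4615,.052),(.4685,-.070)):
    print([proj(c,(*ax,z)).round(1).tolist() for c in (T,S) for z in (0,.094)])
crop(S,365,215,150,125,5,"shelfc.png")
E
python3 steer.py '0 -0.05 0 0 0 8;0 -0.1 0 0 0 16;0 -0.15 0 0 0 25;0 -0.17 0 0 0 33'
```

```text
d [-0.0004 -0.1697 -0.    ] rv [-1.e-01  7.e-02  9.e+01] tcp [0.188 0.414 0.222]
d [-0.2627 -0.3219  0.0222] rv [-8.00e-02  1.10e-01  1.31e+02] tcp [0.364 0.167 0.2  ]
[[249.3, 291.4], [245.8, 277.9], [237.1, 270.4], [235.1, 237.3]]
[[303.6, 273.0], [303.2, 258.7], [286.1, 287.9], [285.7, 253.4]]
[[346.5, 259.8], [348.4, 245.0], [328.8, 304.0], [329.9, 268.5]]Traceback (most recent call last):
  File "steer.py", line 5, in <module>
    connect(sys.argv[1:4])
    ~~~~~~~^^^^^^^^^^^^^^^
ValueError: each row has 7 numbers
```

View pics/shelfc.png

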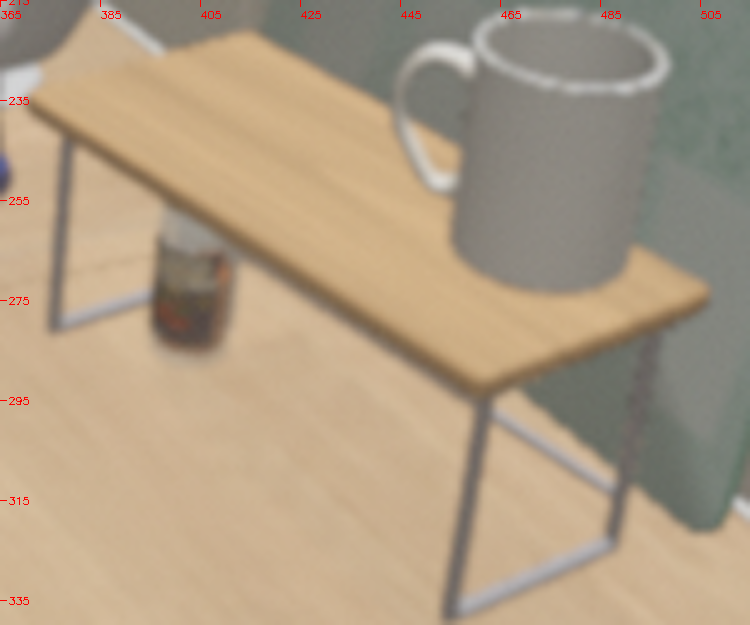

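The crop puts the shelf's top-front corners at (371,234.6) and (461.2,292), the top back-right corner at (506.8,273), and the cup over the right end. I'll fit the shelf pose with both views.

```bash
python3 - <<'E'
from h import *
from scipy.optimize import least_squares
T,S=load("top0"),load("side0")
obs=[(T,(-.07,.15,.136),(340,192.2)),(T,(-.07,-.15,.136),(453,202)),(T,(.07,.15,.136),(343.7,148)),
(S,(-.07,.15,.136),(371,234.6)),(S,(-.07,-.15,.136),(461.2,292)),(S,(.07,-.15,.136),(506.8,273))]
def w(v,P): c,s=np.cos(v[2]),np.sin(v[2]); return (v[0]+c*P[0]-s*P[1],v[1]+s*P[0]+c*P[1],P[2])
f=lambda v:np.concatenate([proj(c,w(v,P))-p for c,P,p in obs])
r=least_squares(f,(.614,-.2466,-.365)); v=r.x; print(v[:2],np.degrees(v[2]),r.fun.round(1))
for q in ((-.07,0,.122),(-.02,-.04,0),(-.02,-.02,0),(-.02,-.06,0)): print(q,np.round(w(v,q),4))
print("jar",atz(S,(402,284),0))
E
python3 steer.py '0 -0.05 0 0 0 8 1;0 -0.1 0 0 0 16 1;0 -0.15 0 0 0 25 1;0 -0.17 0 0 0 33 1'
```

```text
[ 0.61385103 -0.2494617 ] -21.283023448643124 [-0.3 -0.4  2.1  0.7  0.5 -0.5 -2.1 -2.  -0.4 -1.1  1.4 -0.5]
(-0.07, 0, 0.122) [ 0.5486 -0.2241  0.122 ]
(-0.02, -0.04, 0) [ 0.5807 -0.2795  0.    ]
(-0.02, -0.02, 0) [ 0.588  -0.2608  0.    ]
(-0.02, -0.06, 0) [ 0.5734 -0.2981  0.    ]
jar [ 0.65205707 -0.15935762  0.        ]
time_s: 0.5
position: [0.1841, 0.409, 0.2215]
tcp_rot: [[-0.534, 0.846, -0.005], [0.846, 0.534, -0.006], [-0.003, -0.007, -1.0]]
force: [1.1, -0.8, 0.7]
opening: 1.002
grasp_force: 0.0
```

Run:
```python
from h import *
d((.364,.167,.219),24.6,0)
d((.40,.183,.16),24.6,50)
```

```text
d [-0.3006  0.0231  0.0221] rv [-0.17  0.46 97.66] tcp [0.364 0.167 0.2  ]
d [-0.3081  0.0768  0.074 ] rv [-42.5   37.45  90.73] tcp [0.4132 0.1891 0.1478]
```

```bash
python3 steer.py '-0.04 0 0 0 0 8 1;-0.08 0 0 0 0 16 1;-0.12 0 0 0 0 24 1;-0.16 0 0 0 0 32 1;-0.2 0 0 0 0 40 1;-0.24 0.01 0.01 0 0 49 1;-0.27 0.02 0.02 0 0 57 1;-0.3 0.023 0.022 0 0 65 1;-0.3 0.023 0.022 0 0 73 1;-0.3 0.023 0.022 0 0 81 1;-0.3 0.023 0.022 0 0 89 1;-0.3 0.023 0.022 0 0 97.7 1;-0.3 0.023 0.022 0 0 97.7 1'
python3 -c "
from h import *
from rig import bot
s=bot.read_state();print(s['joint_positions'].round(1))
d((.40,.183,.16),24.6,50)
d((.448,.204,.045),24.6,60)
d((.448,.204,.045),24.6,60,.1)"
```

```text
time_s: 1.8
position: [0.3687, 0.1739, 0.2004]
tcp_rot: [[0.907, 0.421, -0.001], [0.421, -0.907, -0.0], [-0.001, -0.0, -1.0]]
force: [-1.3, -0.3, 0.7]
opening: 0.999
grasp_force: 0.0
[  9.5  15.7 113.2  -0.   51.2  74.6]
d [0.0468 0.005  0.0526] rv [-0.14 50.03  0.28] tcp [0.4132 0.1891 0.1478]
d [0.1011 0.0062 0.1648] rv [-0.16 60.03  0.27] tcp [0.463  0.2108 0.0355]
d [0.0145 0.0057 0.1149] rv [-0.16 60.03  0.27] tcp [0.3842 0.1748 0.0855]
```

```bash
python3 steer.py '0 0.005 0.01 0 8 0 1;0 0.005 0.02 0 16 0 1;0 0.006 0.03 0 24 0 1;0.005 0.006 0.035 0 32 0 1;0.01 0.006 0.04 0 40 0 1;0.02 0.006 0.045 0 48 0 1;0.03 0.006 0.045 0 56 0 1;0.035 0.006 0.05 0 60 0 1;0.035 0.006 0.05 0 60 0 1'
python3 -c "
from h import *
from rig import bot
s=bot.read_state();print(s['joint_positions'].round(1))
d((.448,.204,.045),24.6,60)
d((.448,.204,.045),24.6,60,.1)
d((.448,.204,.045),24.6,50,.08)"
```

```text
time_s: 2.7
position: [0.3806, 0.2067, 0.1574]
tcp_rot: [[0.775, 0.502, 0.384], [0.366, -0.852, 0.375], [0.515, -0.15, -0.844]]
force: [-1.2, 0.3, 0.6]
opening: 0.991
grasp_force: 0.0
[ -4.1  21.5 136.6  92.2  23.7 -29.8]
d [0.0026 0.0561 0.1361] rv [-10.33  28.96  -2.09] tcp [0.463  0.2108 0.0355]
d [-0.0459  0.0398  0.0501] rv [-10.33  28.96  -2.09] tcp [0.3842 0.1748 0.0855]
d [-0.0265  0.0424  0.0631] rv [-10.41  18.99  -1.17] tcp [0.4055 0.1845 0.0842]
```

```bash
python3 steer.py '-0.003 0.01 0 -2 4 0 1;-0.007 0.015 0 -4 8 0 1;-0.01 0.02 0.01 -6 12 0 1;-0.015 0.03 0.03 -8 16 0 1;-0.02 0.036 0.045 -10 19 -1 1;-0.026 0.042 0.063 -10.4 19 -1.2 1;-0.026 0.042 0.063 -10.4 19 -1.2 1;-0.026 0.042 0.063 -10.4 19 -1.2 1'
python3 -c "
from h import *
from rig import bot
s=bot.read_state();print(s['joint_positions'].round(1))
d((.448,.204,.045),24.6,50)
d((.448,.204,.045),24.6,60)
d((.448,.204,.045),24.6,50,.08)"
```

```text
time_s: 3.5
position: [0.4725, 0.2168, 0.0891]
tcp_rot: [[0.608, 0.415, 0.676], [0.277, -0.91, 0.31], [0.744, -0.001, -0.668]]
force: [-0.1, -1.0, 0.9]
opening: 1.001
grasp_force: 0.0
[  2.4  48.4 139.8 160.1  55.7 -93.7]
d [-0.0506  0.0015  0.028 ] rv [ 0.01  1.95 -0.07] tcp [0.4612 0.2101 0.0328]
d [-0.0473  0.0015  0.0276] rv [ 1.000e-02  1.195e+01 -7.000e-02] tcp [0.463  0.2108 0.0355]
d [-0.0533  0.0016 -0.052 ] rv [ 0.01  1.95 -0.07] tcp [0.4055 0.1845 0.0842]
```

```bash
python3 -c "
from h import *
d((.448,.204,.11),24.6,40)
d((.448,.204,.075),24.6,40)
d((.448,.204,.045),24.6,40)"
```

```text
d [-0.0056  0.0015 -0.0157] rv [ 0.   -8.05 -0.07] tcp [0.4591 0.2091 0.0954]
d [-0.0316  0.0015  0.0077] rv [ 0.   -8.05 -0.07] tcp [0.4591 0.2091 0.0604]
d [-0.0539  0.0015  0.0278] rv [ 0.   -8.05 -0.07] tcp [0.4591 0.2091 0.0304]
```

```bash
python3 steer.py '-0.003 0.001 -0.008 0 -4 0 1;-0.0056 0.0015 -0.0157 0 -8 0 1;-0.0056 0.0015 -0.0157 0 -8 0 1;-0.0056 0.0015 -0.0157 0 -8 0 1'
python3 -c "
from h import *
from rig import bot
s=bot.read_state();print(s['joint_positions'].round(1))
d((.448,.204,.11),24.6,40)
d((.448,.204,.075),24.6,40)
d((.448,.204,.045),24.6,40)
c=bot.capture('side');crop(c,190,180,160,120,5,'s1.png')"
```

```text
time_s: 3.9
position: [0.4598, 0.209, 0.099]
tcp_rot: [[0.693, 0.414, 0.591], [0.315, -0.91, 0.269], [0.649, -0.0, -0.761]]
force: [0.5, 0.3, 0.1]
opening: 1.002
grasp_force: 0.0
[  3.2  39.1 136.7 156.7  36.5 -87.4]
d [-0.0028 -0.0004  0.0023] rv [ 0.08 -0.46 -0.11] tcp [0.4591 0.2091 0.0954]
d [-0.0255 -0.0004  0.029 ] rv [ 0.08 -0.46 -0.11] tcp [0.4591 0.2091 0.0604]
d [-0.0449 -0.0004  0.0518] rv [ 0.08 -0.46 -0.11] tcp [0.4591 0.2091 0.0304]
```

View pics/s1.png

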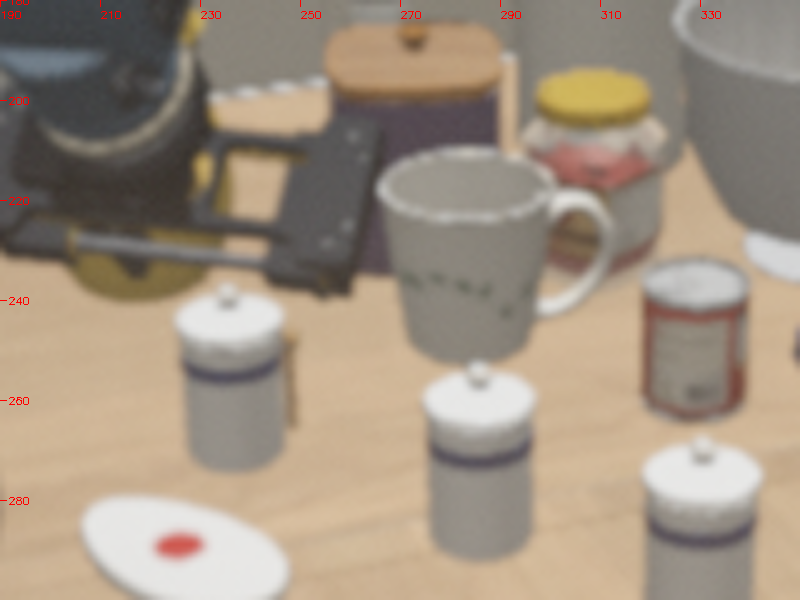

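Pot A's knob is still at (235,239). The right fingertip is at about (258,238) and the pair straddles the knob, so I'll descend.

```bash
python3 steer.py '-0.007 0 0.008 0 0 0 1;-0.014 0 0.016 0 0 0 1;-0.021 0 0.024 0 0 0 1;-0.028 0 0.032 0 0 0 1;-0.034 0 0.04 0 0 0 1;-0.0395 0 0.046 0 0 0 1;-0.045 0 0.052 0 0 0 1;-0.045 0 0.052 0 0 0 1'
python3 -c "
from h import *
from rig import bot
s=bot.read_state();print(s['joint_positions'].round(1))
d((.448,.204,.045),24.6,40)"
```

```text
time_s: 4.75
position: [0.4578, 0.2084, 0.0274]
tcp_rot: [[0.698, 0.413, 0.586], [0.314, -0.911, 0.268], [0.644, -0.003, -0.765]]
force: [0.8, -0.0, 0.3]
opening: 1.0
grasp_force: 0.0
[  3.2  53.6 137.6 162.3  50.6 -95. ]
d [ 0.0031 -0.0001 -0.0014] rv [ 0.02 -0.09 -0.26] tcp [0.4591 0.2091 0.0304]
```

```bash
python3 steer.py '0.0015 0 -0.002 0 0 0 0;0.0015 0 -0.002 0 0 0 0;0.0015 0 -0.002 0 0 0 0;0.0015 0 -0.002 0 0 0 0;0.0015 0 -0.002 0 0 0 0;0.0015 0 -0.002 0 0 0 0;0.0015 0 -0.002 0 0 0 0'
python3 steer.py '0.006 0 -0.008 0 0 0 0;0.013 0 -0.015 0 0 0 0;0.019 0 -0.023 0 0 0 0;0.019 0 -0.023 0 0 0 0;0.019 0 -0.023 0 0 0 0;0.019 0 -0.023 0 0 0 0'
python3 -c "
from rig import bot
s=bot.read_state();print(s['joint_positions'].round(1),s['moment'])"
```

```text
time_s: 5.45
position: [0.4582, 0.2086, 0.0316]
tcp_rot: [[0.696, 0.413, 0.588], [0.314, -0.911, 0.268], [0.646, -0.002, -0.763]]
force: [-0.8, 0.4, 1.2]
opening: 0.573
grasp_force: 30.0
time_s: 6.05
position: [0.4577, 0.2083, 0.0606]
tcp_rot: [[0.697, 0.413, 0.586], [0.315, -0.911, 0.268], [0.645, -0.002, -0.764]]
force: [-0.4, 0.2, -0.8]
opening: 0.576
grasp_force: 30.0
[  3.1  47.  137.6 160.3  44.4 -92.2] [-0.29375173  0.60840709 -0.01442235]
```

Pot A reads about 1.7 N, so it is an empty one. I'll set it back down and rise.

```bash
python3 steer.py '-0.006 0 0.007 0 0 0 0;-0.012 0 0.014 0 0 0 0;-0.016 0 0.019 0 0 0 0;-0.0185 0 0.022 0 0 0 0;-0.0185 0 0.022 0 0 0 0;-0.0185 0 0.022 0 0 0 1;-0.0185 0 0.022 0 0 0 1;-0.0185 0 0.022 0 0 0 1;-0.0185 0 0.022 0 0 0 1;-0.0185 0 0.022 0 0 0 1;-0.006 0 0.007 0 0 0 1;0.007 0 -0.008 0 0 0 1;0.02 0 -0.024 0 0 0 1;0.034 0 -0.04 0 0 0 1;0.047 0 -0.056 0 0 0 1;0.05 0 -0.06 0 0 0 1;0.05 0 -0.06 0 0 0 1'
python3 -c "
from h import *
from rig import bot
s=bot.read_state();print(s['joint_positions'].round(1))
d((.4615,.052,.135),6.4,40)
d((.4615,.052,.11),6.4,40)
d((.4615,.052,.046),6.4,40)"
```

```text
time_s: 7.75
position: [0.4575, 0.208, 0.1403]
tcp_rot: [[0.694, 0.414, 0.589], [0.315, -0.91, 0.268], [0.647, -0.001, -0.762]]
force: [0.6, 0.1, 0.8]
opening: 1.001
grasp_force: 0.0
[  3.1  30.5 135.3 149.2  27.5 -78.7]
d [-0.0503  0.1475 -0.0169] rv [-11.67  -0.31  13.74] tcp [0.4736 0.0534 0.1204]
d [-0.0665  0.1475  0.0022] rv [-11.67  -0.31  13.74] tcp [0.4736 0.0534 0.0954]
d [-0.1079  0.1476  0.051 ] rv [-11.67  -0.31  13.74] tcp [0.4736 0.0534 0.0314]
```

```bash
python3 -c "
from h import *
d((.4615,.052,.14),6.4,30)"; python3 steer.py '-0.006 0.018 0 -1 -1 2 1;-0.012 0.037 0 -3 -2 4 1;-0.018 0.055 -0.005 -4 -3 5 1;-0.024 0.074 -0.01 -6 -5 7 1;-0.03 0.092 -0.014 -8 -7 9 1;-0.035 0.11 -0.018 -9 -8 11 1;-0.04 0.13 -0.022 -10 -9 12 1;-0.044 0.1475 -0.023 -11.5 -10 13.5 1;-0.044 0.1475 -0.023 -11.5 -10 13.5 1;-0.044 0.1475 -0.023 -11.5 -10 13.5 1'
python3 -c "
from h import *
from rig import bot
s=bot.read_state();print(s['joint_positions'].round(1))
d((.4615,.052,.115),6.4,30)
d((.4615,.052,.047),6.4,30)"
```

```text
d [-0.0503  0.1467 -0.0209] rv [-10.44 -10.23  14.72] tcp [0.4709 0.0531 0.1235]
time_s: 8.75
position: [0.4736, 0.054, 0.1271]
tcp_rot: [[0.857, 0.118, 0.502], [0.115, -0.993, 0.038], [0.503, 0.025, -0.864]]
force: [-0.1, 0.3, 0.2]
opening: 1.0
grasp_force: 0.0
[-12.6  27.2 131.7 133.2  11.6 -61.4]
d [-0.0167 -0.0001  0.0233] rv [ 1.03 -0.23  1.05] tcp [0.4709 0.0531 0.0985]
d [-0.0509 -0.0018  0.082 ] rv [ 1.03 -0.23  1.05] tcp [0.4709 0.0531 0.0305]
```

```bash
python3 steer.py '-0.006 0 0.009 0.5 0 0.5 1;-0.012 0 0.018 1 0 1 1;-0.0167 0 0.0233 1 0 1 1;-0.022 0 0.033 1 0 1 1;-0.028 -0.001 0.043 1 0 1 1;-0.034 -0.001 0.053 1 0 1 1;-0.039 -0.0015 0.062 1 0 1 1;-0.045 -0.0018 0.072 1 0 1 1;-0.051 -0.0018 0.082 1 0 1 1;-0.051 -0.0018 0.082 1 0 1 1;-0.051 -0.0018 0.082 1 0 1 1'
python3 -c "
from h import *
from rig import bot
s=bot.read_state();print(s['joint_positions'].round(1))
d((.4615,.052,.047),6.4,30)"
```

```text
time_s: 9.85
position: [0.4709, 0.0533, 0.0311]
tcp_rot: [[0.858, 0.113, 0.501], [0.098, -0.994, 0.055], [0.504, 0.002, -0.864]]
force: [0.4, -0.0, 0.1]
opening: 1.003
grasp_force: 0.0
[-13.8  45.7 135.3 160.5  31.2 -90.8]
d [-0.0003  0.0003  0.0005] rv [ 0.05 -0.25  0.11] tcp [0.4709 0.0531 0.0305]
```

Now close the fingers, then lift 25 mm (up is tool (0.504, 0, -0.864)).

```bash
python3 steer.py '0 0 0 0 0 0 0;0 0 0 0 0 0 0;0 0 0 0 0 0 0;0 0 0 0 0 0 0;0 0 0 0 0 0 0;0 0 0 0 0 0 0;0 0 0 0 0 0 0'
python3 steer.py '0.004 0 -0.007 0 0 0 0;0.008 0 -0.014 0 0 0 0;0.0126 0 -0.0216 0 0 0 0;0.0126 0 -0.0216 0 0 0 0;0.0126 0 -0.0216 0 0 0 0;0.0126 0 -0.0216 0 0 0 0'
python3 -c "
from rig import bot
s=bot.read_state();print(s['joint_positions'].round(1),s['moment'])"
```

```text
time_s: 10.55
position: [0.4717, 0.0528, 0.0318]
tcp_rot: [[0.857, 0.112, 0.503], [0.098, -0.994, 0.055], [0.506, 0.002, -0.863]]
force: [-0.2, 1.2, 2.9]
opening: 0.577
grasp_force: 30.0
time_s: 11.15
position: [0.4715, 0.0526, 0.0565]
tcp_rot: [[0.858, 0.111, 0.502], [0.097, -0.994, 0.054], [0.505, 0.002, -0.863]]
force: [0.1, -1.0, -0.9]
opening: 0.574
grasp_force: 30.0
[-13.8  40.8 134.8 157.   26.2 -86.8] [-0.0786478   0.54908671 -0.01350758]
```

Pot B is also light, at about 1.4 N. I'll set it back and move to C.

```bash
python3 steer.py '-0.004 0 0.007 0 0 0 0;-0.008 0 0.013 0 0 0 0;-0.011 0 0.018 0 0 0 0;-0.0124 0 0.0213 0 0 0 0;-0.0124 0 0.0213 0 0 0 0;-0.0124 0 0.0213 0 0 0 1;-0.0124 0 0.0213 0 0 0 1;-0.0124 0 0.0213 0 0 0 1;-0.0124 0 0.0213 0 0 0 1;-0.0124 0 0.0213 0 0 0 1;-0.004 0 0.007 0 0 0 1;0.004 0 -0.006 0 0 0 1;0.014 0 -0.023 0 0 0 1;0.023 0 -0.04 0 0 0 1;0.032 0 -0.055 0 0 0 1;0.038 0 -0.065 0 0 0 1;0.038 0 -0.065 0 0 0 1'
python3 -c "
from h import *
from rig import bot
s=bot.read_state();print(s['joint_positions'].round(1))
d((.4685,-.070,.14),-8.5,35)"
```

```text
time_s: 12.85
position: [0.4722, 0.0529, 0.1336]
tcp_rot: [[0.855, 0.113, 0.505], [0.099, -0.994, 0.054], [0.508, 0.004, -0.861]]
force: [0.1, 0.3, -0.1]
opening: 0.998
grasp_force: 0.0
[-13.8  26.  131.8 124.4  12.1 -52.8]
d [-0.011   0.1245  0.0047] rv [-7.93  4.39 12.73] tcp [ 0.4793 -0.0716  0.1244]
```

```bash
python3 steer.py '-0.001 0.018 0 -1 0.5 2 1;-0.003 0.036 0.001 -2 1 4 1;-0.005 0.054 0.002 -4 2 6 1;-0.006 0.072 0.003 -5 3 8 1;-0.008 0.09 0.004 -6 3.5 10 1;-0.01 0.108 0.005 -7 4 11.5 1;-0.011 0.1245 0.005 -7.9 4.4 12.7 1;-0.011 0.1245 0.005 -7.9 4.4 12.7 1;-0.011 0.1245 0.005 -7.9 4.4 12.7 1'
python3 -c "
from h import *
from rig import bot
s=bot.read_state();print(s['joint_positions'].round(1))
d((.4685,-.070,.115),-8.5,35)
d((.4685,-.070,.046),-8.5,35)"
```

```text
time_s: 13.75
position: [0.478, -0.0716, 0.1216]
tcp_rot: [[0.813, -0.149, 0.563], [-0.123, -0.989, -0.084], [0.569, -0.001, -0.822]]
force: [0.1, 0.9, -0.3]
opening: 0.999
grasp_force: 0.0
[-29.6  30.5 134.6 145.9  21.4 -75.2]
d [-0.0116 -0.0002  0.0189] rv [-0.01  0.33 -0.08] tcp [ 0.4793 -0.0716  0.0994]
d [-0.0508 -0.0001  0.0757] rv [-0.01  0.33 -0.08] tcp [ 0.4793 -0.0716  0.0304]
```

```bash
python3 steer.py '-0.006 0 0.009 0 0 0 1;-0.012 0 0.019 0 0 0 1;-0.019 0 0.028 0 0 0 1;-0.025 0 0.037 0 0 0 1;-0.031 0 0.046 0 0 0 1;-0.037 0 0.055 0 0 0 1;-0.044 0 0.065 0 0 0 1;-0.0508 0 0.0757 0 0 0 1;-0.0508 0 0.0757 0 0 0 1;-0.0508 0 0.0757 0 0 0 1'
python3 -c "
from h import *
from rig import bot
s=bot.read_state();print(s['joint_positions'].round(1))
d((.4685,-.070,.046),-8.5,35)"
```

```text
time_s: 14.75
position: [0.4797, -0.0711, 0.031]
tcp_rot: [[0.813, -0.147, 0.563], [-0.122, -0.989, -0.083], [0.569, -0.001, -0.822]]
force: [-0.2, -0.7, -0.1]
opening: 1.004
grasp_force: 0.0
[-29.4  49.  136.8 161.6  40.2 -93.1]
d [-0.0006  0.0006  0.0002] rv [-0.06  0.29 -0.01] tcp [ 0.4793 -0.0716  0.0304]
```

```bash
python3 steer.py '0 0 0 0 0 0 0;0 0 0 0 0 0 0;0 0 0 0 0 0 0;0 0 0 0 0 0 0;0 0 0 0 0 0 0;0 0 0 0 0 0 0;0 0 0 0 0 0 0'
python3 steer.py '0.006 0 -0.008 0 0 0 0;0.011 0 -0.016 0 0 0 0;0.017 0 -0.0246 0 0 0 0;0.017 0 -0.0246 0 0 0 0;0.017 0 -0.0246 0 0 0 0;0.017 0 -0.0246 0 0 0 0;0.017 0 -0.0246 0 0 0 0'
python3 -c "
from h import *
from rig import bot
s=bot.read_state();print(s['joint_positions'].round(1),s['moment'])
d((.51,-.205,.075),-21.2,35)
"
```

```text
time_s: 15.45
position: [0.4802, -0.071, 0.0316]
tcp_rot: [[0.812, -0.146, 0.565], [-0.12, -0.989, -0.083], [0.571, -0.001, -0.821]]
force: [1.6, 4.9, 4.8]
opening: 0.574
grasp_force: 30.0
time_s: 16.15
position: [0.4795, -0.0718, 0.0602]
tcp_rot: [[0.813, -0.149, 0.563], [-0.123, -0.989, -0.084], [0.569, -0.001, -0.823]]
force: [-0.2, -0.3, -6.0]
opening: 0.571
grasp_force: 30.0
[-29.5  43.  136.5 158.7  34.2 -89.5] [ 0.09584246  1.02008893 -0.02385495]
d [0.0495 0.1295 0.035 ] rv [-7.27  0.35 10.32] tcp [ 0.5202 -0.2089  0.0594]
```

C pulls about 6 N, so it is the full pot. I'll carry it to a staging spot just in front of the shelf and regrasp it there with more lean.

```bash
python3 -c "
from h import *
d((.504,-.242,.075),-21.2,40)
d((.504,-.242,.075),-21.2,35)"
```

```text
d [0.0509 0.1673 0.0346] rv [-7.72  5.33 10.  ] tcp [ 0.5154 -0.2464  0.0604]
d [0.0492 0.167  0.0347] rv [-7.27  0.35 10.32] tcp [ 0.5142 -0.2459  0.0594]
```

```bash
python3 steer.py '0.003 0.01 0.002 -0.4 0 0.6 0;0.007 0.024 0.005 -1 0 1.5 0;0.012 0.04 0.008 -1.7 0.1 2.5 0;0.017 0.056 0.012 -2.4 0.1 3.5 0;0.022 0.073 0.015 -3.2 0.1 4.5 0;0.027 0.09 0.019 -4 0.2 5.6 0;0.032 0.107 0.022 -4.7 0.2 6.6 0;0.036 0.124 0.026 -5.4 0.2 7.6 0;0.041 0.14 0.029 -6.1 0.3 8.7 0;0.045 0.154 0.032 -6.7 0.3 9.5 0;0.048 0.163 0.034 -7.1 0.35 10.1 0;0.0492 0.167 0.0347 -7.27 0.35 10.32 0;0.0492 0.167 0.0347 -7.27 0.35 10.32 0;0.0492 0.167 0.0347 -7.27 0.35 10.32 0'
python3 -c "
from h import *
from rig import bot
s=bot.read_state();print(s['joint_positions'].round(1))
d((.504,-.242,.046),-21.2,35)"
```

```text
time_s: 17.55
position: [0.514, -0.2452, 0.0602]
tcp_rot: [[0.764, -0.361, 0.536], [-0.296, -0.933, -0.207], [0.574, -0.0, -0.819]]
force: [-0.0, 0.7, -5.4]
opening: 0.573
grasp_force: 30.0
[-43.8  41.  123.7 143.1  21.6 -73.9]
d [-0.0168  0.0007  0.0246] rv [-0.05 -0.04  0.04] tcp [ 0.5142 -0.2459  0.0304]
```

```bash
python3 steer.py '-0.006 0 0.009 0 0 0 0;-0.011 0 0.015 0 0 0 0;-0.014 0 0.02 0 0 0 0;-0.0155 0 0.0222 0 0 0 0;-0.0165 0 0.0235 0 0 0 0;-0.0165 0 0.0235 0 0 0 0;-0.0165 0 0.0235 0 0 0 1;-0.0165 0 0.0235 0 0 0 1;-0.0165 0 0.0235 0 0 0 1;-0.0165 0 0.0235 0 0 0 1;-0.0165 0 0.0235 0 0 0 1'
python3 -c "
from h import *
d((.504,-.242,.046),-21.2,35,.085)
d((.504,-.242,.045),-21.2,60,.085)
d((.504,-.242,.045),-21.2,60,.05)"
```

```text
time_s: 18.65
position: [0.5149, -0.2462, 0.0321]
tcp_rot: [[0.762, -0.361, 0.537], [-0.295, -0.932, -0.208], [0.576, 0.0, -0.817]]
force: [0.6, 0.2, -1.0]
opening: 0.939
grasp_force: 0.0
d [-0.0014  0.     -0.0841] rv [-0.   -0.18  0.03] tcp [ 0.4687 -0.2283  0.1001]
d [-0.0298  0.     -0.0772] rv [-1.000e-02  2.482e+01  3.000e-02] tcp [ 0.4507 -0.2213  0.078 ]
d [-0.0152  0.     -0.0454] rv [-1.000e-02  2.482e+01  3.000e-02] tcp [ 0.479  -0.2323  0.0605]
```

```bash
python3 -c "
from h import *
for t in (45,52,60): d((.504,-.242,.044),-21.2,t)"
```

```text
d [0.0005 0.     0.0023] rv [-0.01  9.82  0.03] tcp [ 0.5165 -0.2469  0.0306]
d [0.0028 0.     0.0017] rv [-1.000e-02  1.682e+01  3.000e-02] tcp [ 0.518  -0.2474  0.0323]
d [0.0053 0.     0.0008] rv [-1.000e-02  2.482e+01  3.000e-02] tcp [ 0.5193 -0.248   0.0345]
```

```bash
python3 steer.py '0 0 0.001 0 5 0 1;0.0005 0 0.0023 0 10 0 1;0.0015 0 0.002 0 13.5 0 1;0.0028 0 0.0017 0 17 0 1;0.0028 0 0.0017 0 17 0 1;0.004 0 0.0012 0 21 0 1;0.0053 0 0.0008 0 25 0 1;0.0053 0 0.0008 0 25 0 1;0.0053 0 0.0008 0 25 0 1'
python3 -c "
from h import *
from rig import bot
s=bot.read_state();print(s['joint_positions'].round(1))
d((.504,-.242,.044),-21.2,60)
c=bot.capture('side');crop(c,270,180,240,180,3,'s2.png')"
```

```text
time_s: 19.55
position: [0.5192, -0.2478, 0.0337]
tcp_rot: [[0.466, -0.361, 0.808], [-0.181, -0.933, -0.313], [0.866, -0.0, -0.5]]
force: [0.1, 0.2, 0.1]
opening: 0.997
grasp_force: 0.0
[ -50.    66.2  134.7  154.7   78.6 -100.1]
d [ 0.0008  0.0001 -0.0002] rv [-0.04 -0.01  0.01] tcp [ 0.5193 -0.248   0.0345]
```

View pics/s2.png

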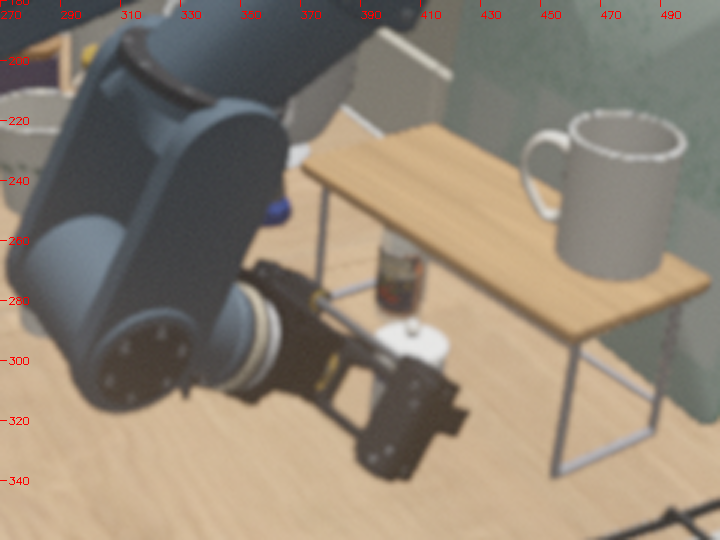

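The pot (knob at (408,288)) stands upright between the fingers, in front of the shelf edge and clear of the jar. Now grip, lift slightly and insert.

```bash
python3 steer.py '0 0 0 0 0 0 0;0 0 0 0 0 0 0;0 0 0 0 0 0 0;0 0 0 0 0 0 0;0 0 0 0 0 0 0;0 0 0 0 0 0 0;0.005 0 -0.003 0 0 0 0;0.009 0 -0.005 0 0 0 0;0.009 0 -0.005 0 0 0 0;0.009 0 -0.005 0 0 0 0'
python3 -c "
from h import *
from rig import bot
s=bot.read_state();print(s['joint_positions'].round(1))
d((.582,-.272,.054),-21.2,60)"
```

```text
time_s: 20.6
position: [0.519, -0.2477, 0.0441]
tcp_rot: [[0.466, -0.361, 0.808], [-0.18, -0.932, -0.313], [0.866, -0.0, -0.499]]
force: [0.5, 0.3, -4.4]
opening: 0.57
grasp_force: 30.0
[-50.   64.5 135.2 154.6  77.6 -99.6]
d [ 0.0423 -0.0001  0.0726] rv [-0.02 -0.04  0.01] tcp [ 0.5973 -0.278   0.0445]
```

```bash
python3 steer.py '0.003 0 0.005 0 0 0 0;0.007 0 0.012 0 0 0 0;0.012 0 0.02 0 0 0 0;0.017 0 0.029 0 0 0 0;0.022 0 0.038 0 0 0 0;0.027 0 0.047 0 0 0 0;0.032 0 0.056 0 0 0 0;0.037 0 0.064 0 0 0 0;0.0405 0 0.07 0 0 0 0;0.0423 0 0.0726 0 0 0 0;0.0423 0 0.0726 0 0 0 0;0.0423 0 0.0726 0 0 0 0'
python3 -c "
from h import *
from rig import bot
s=bot.read_state();print(s['joint_positions'].round(1))
c=bot.capture('side');crop(c,330,200,180,150,4,'s3.png')"
```

```text
time_s: 21.8
position: [0.5973, -0.2776, 0.0445]
tcp_rot: [[0.466, -0.361, 0.808], [-0.18, -0.933, -0.312], [0.866, -0.0, -0.499]]
force: [0.4, 0.8, -6.1]
opening: 0.578
grasp_force: 30.5
[-43.8  57.8 122.9 157.5  60.7 -90.3]
```

View pics/s3.png

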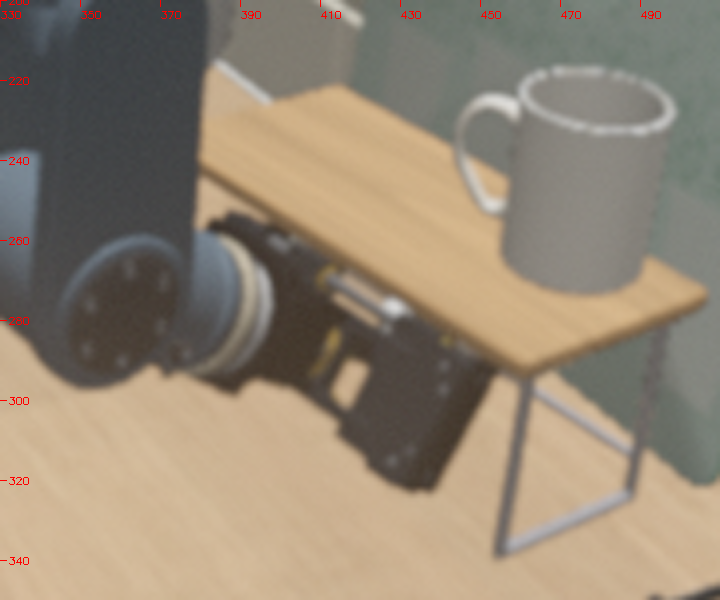

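The pot is under the board, the gripper is clear of the edge, and the cup is undisturbed. Lower it, release, and retreat along the same path.

```bash
python3 steer.py '-0.004 0 0.002 0 0 0 0;-0.007 0 0.004 0 0 0 0;-0.0085 0 0.0049 0 0 0 0;-0.0092 0 0.0053 0 0 0 0;-0.0092 0 0.0053 0 0 0 0;-0.0092 0 0.0053 0 0 0 0'
python3 steer.py '0 0 0 0 0 0 1;0 0 0 0 0 0 1;0 0 0 0 0 0 1;0 0 0 0 0 0 1;0 0 0 0 0 0 1;0 0 0 0 0 0 1;-0.005 0 -0.008 0 0 0 1;-0.012 0 -0.021 0 0 0 1;-0.021 0 -0.036 0 0 0 1;-0.03 0 -0.052 0 0 0 1;-0.039 0 -0.067 0 0 0 1;-0.043 0 -0.075 0 0 0 1;-0.043 0 -0.09 0 0 0 1;-0.043 0 -0.1 0 0 0 1;-0.043 0 -0.1 0 0 0 1'
python3 -c "
from h import *
from rig import bot
s=bot.read_state();print(s['joint_positions'].round(1))
c=bot.capture('side');cv2.imwrite('pics/s4.png',c['color'][:,:,::-1]); pickle.dump(c,open('s4.pkl','wb'))
c=bot.capture('top');cv2.imwrite('pics/t4.png',c['color'][:,:,::-1]); pickle.dump(c,open('t4.pkl','wb'))
crop(load('s4'),210,190,260,150,3,'s4c.png')"
```

```text
time_s: 22.45
position: [0.5977, -0.2782, 0.0344]
tcp_rot: [[0.464, -0.361, 0.809], [-0.18, -0.932, -0.313], [0.867, 0.0, -0.498]]
force: [-0.4, 0.5, -4.0]
opening: 0.577
grasp_force: 30.0
time_s: 23.95
position: [0.4954, -0.2385, 0.0467]
tcp_rot: [[0.466, -0.363, 0.807], [-0.183, -0.932, -0.313], [0.866, -0.002, -0.501]]
force: [0.1, 0.2, -0.5]
opening: 1.005
grasp_force: 0.0
[ -52.6   67.8  139.3  153.    83.6 -103.7]
```

View pics/s4c.png

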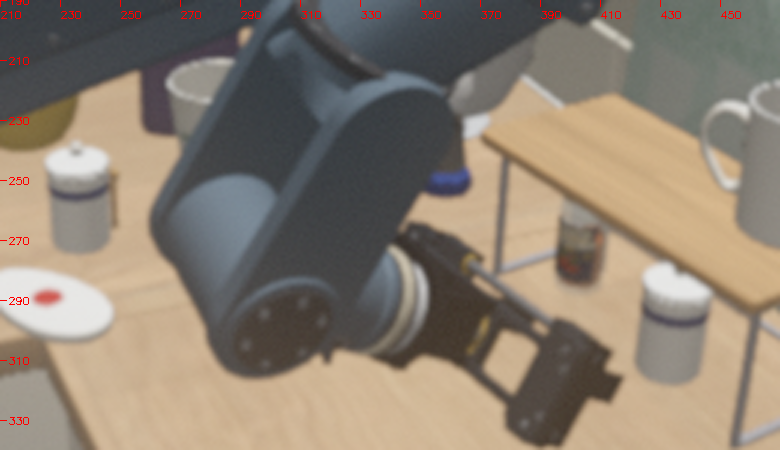

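The pot stands upright under the board, with its base bottom at (433.7,317.5) and the knob hidden at the board's edge. Pot A is upright. I'll check these numerically, and view the top picture for pot B.

Run:
```python
from h import *
S=load("s4"); o=-S["view"][:3,:3].T@S["view"][:3,3]
p=atz(S,(433.7,317.5),0)[:2]; u=p-o[:2]; u/=np.linalg.norm(u); ax=p+.026*u
th=np.radians(-21.2); R=np.array([[np.cos(th),-np.sin(th)],[np.sin(th),np.cos(th)]])
print("axis",ax,"shelf frame",R.T@(ax-[.6139,-.2495]))
crop(load("t4"),230,140,240,190,3,"t4c.png")
```

```text
axis [ 0.59290052 -0.27713319] shelf frame [-0.00958547 -0.03335701]
```

View pics/t4c.png

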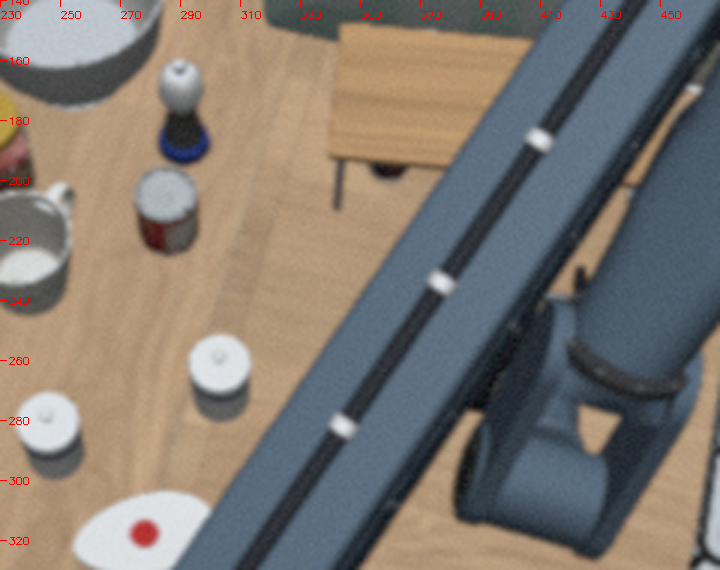

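The top view shows pots A (245,278) and B (303,259) upright in their places to within about 2 mm, and nothing else has moved. The full pot sits about 24 mm or more behind the front edge, and the gripper is clear of everything.

```bash
python3 -c "
from rig import bot
print(bot.hand_in())"
```

```text
the job is handed in; nothing more can be done
None
```

I put the full pot (the right-hand one, about 6 N when lifted) upright under the shelf, about 24 mm or more behind its front edge; the two empty pots stand upright where they were to within about 2 mm, nothing else looked moved, and I handed the job in at about 24 s.

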